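Sweep the loose buckles off the assembly board

TASK

Clear the assembly board for the next batch: with the fingertips, sweep the three loose strap buckles over the end of the board into the plain undivided tray there, so that all three lie in it. Push them gently along the board: do not pick up, pinch or press down on a buckle, and leave the jar, the weight and the reel standing where they are on the board.

Things in the scene. Friction and masses are not known exactly. Their poses are not given: they have to be found in the camera images.
- board: light plywood assembly board, 290 mm along its x (away from the robot) and 340 mm along its y (left-right), fixed to the bench on battens; its top is flat, without a rim, 80 mm above the bench; origin at bench level below its centre, so the ends over which parts are swept are at its y = +170 mm and -170 mm
- tray: plain undivided sheet-metal tray, empty, fixed, tucked 12 mm under the left or the right end of the assembly board (it changes) and parallel to it; outside 320 mm along x, 150 mm along y, rim 40 mm above the bench (well below the board's top), walls and floor 3 mm thick; origin at the centre of its underside
- stock_tray: tray of the same outside size at the other end of the board, divided into eight compartments with studs and rivets in them; nothing belongs in it but these; origin at the centre of its underside
- buckle1: loose black plastic strap buckle, a rectangular frame with a bar across its middle, 46 x 38 mm, 10 mm thick, about 18 g, lying flat on the assembly board at any angle, in the row nearer the robot, about 85 mm from the board's centre line, right of its middle; origin at its centre, 5 mm above the board's top; x along its longer side, z up
- buckle2: loose black plastic strap buckle, a rectangular frame with a bar across its middle, 46 x 38 mm, 10 mm thick, about 18 g, lying flat on the assembly board at any angle, in the same row as buckle1, left of the middle; origin at its centre, 5 mm above the board's top; x along its longer side, z up
- buckle3: loose black plastic strap buckle, a rectangular frame with a bar across its middle, 46 x 38 mm, 10 mm thick, about 18 g, lying flat on the assembly board at any angle, alone in the far row, about 85 mm beyond the board's centre line; origin at its centre, 5 mm above the board's top; x along its longer side, z up
- jar: small round white jar with a steel lid, 44 mm across, 42 mm tall; stands on the assembly board between the two rows of buckles; origin at the centre of its underside
- weight: round dark steel weight, 48 mm across, 41 mm tall with its knob; stands in the same middle row; origin at the centre of its underside
- reel: flat reel of grey tape, 50 mm across, 26 mm tall; stands in the same middle row; origin at the centre of its underside

How it is judged (in metres and radians):
At the end, for the whole second after the job is handed in: The centre of each buckle is inside the walls of the undivided tray and below the tray's rim, and the jar, weight and reel stand upright within 20 mm of where they were (x of buckle1 in the frame of tray between -0.157 and 0.157 m and y of buckle1 in the frame of tray between -0.072 and 0.072 m and z of each of buckle1, buckle2, buckle3 in the frame of tray below 0.04 m and x of buckle2 in the frame of tray between -0.157 and 0.157 m and y of buckle2 in the frame of tray between -0.072 and 0.072 m and x of buckle3 in the frame of tray between -0.157 and 0.157 m and y of buckle3 in the frame of tray between -0.072 and 0.072 m and distance of each of jar, weight, reel from where it was at the start of the episode below 0.02 m and angle between each of jar, weight, reel's own z axis and vertical below 0.3 rad); the robot touches nothing.
It fails at once if a buckle was lifted or carried: its centre rose more than 20 mm above where it lies on the board (height (world z) of any of buckle1, buckle2, buckle3 above 0.105 m).
It fails at once if a buckle was pinched or pressed hard (over 15 N from the fingers) (contact force between the fingers and buckle1 above 15 N or contact force between the fingers and buckle2 above 15 N or contact force between the fingers and buckle3 above 15 N).
It fails at once if the jar, the weight or the reel was disturbed (moved over 20 mm or tipped over) (distance of any of jar, weight, reel from where it was at the start of the episode above 0.02 m or angle between any of jar, weight, reel's own z axis and vertical above 0.5 rad).
It also fails if it takes over 64 s, if anything falls off the work surface, if the arm or the gripper's body presses on something with over 40 N, if the wrist force passes 120 N, or if a joint passes its speed limit or range.

ROBOT

A 6-joint arm with a two-finger parallel gripper is mounted at the origin on the work surface. World frame = base frame: x ahead of the robot, y to its left, z up, the work surface at z = 0. Lengths are in mm, angles in rad, forces in N, time in s.
With the tool pointing down it reaches from about 350 to 875 mm from the base axis. Payload 4.2 kg.
Tool frame: the origin (TCP) lies midway between the tips of the shut fingers; the grasp point (between the pads) lies 19 mm behind it; z points along the fingers, y is the direction in which the jaws open and shut (so a half turn about z gives the same grasp; the last joint's range is limited). The gripper opens to 85 mm and grips with 20 to 120 N. Pads are 22 mm wide; open, the fingers measure 114 mm over their backs; the gripper's body (76 mm by 85 mm) begins 54 mm behind the grasp point. The pads swing forward as they close: fully open they stand 13 mm farther back than shut.
Start: joints at [1.375, 0.385, 0.008, 0, -1.194, -0.259], TCP at [274.518, 561.462, 231.312] pointing down, gripper open.
Joint ranges: [-3.14, 3.14], [-1.21, 2.06], [-1.07, 1.41], [-3.16, 2.05], [-2.99, -0.16], [-3.1, 3.1]. Speed limits (rad/s): [2.79, 2.79, 3.14, 3.14, 3.14, 3.14].

INTERFACE

Orientations are given as a unit quaternion [x, y, z, w].
In Python, from bench import arm gives the robot as it stands.
- The arm moves only by the tool send_rows, never from a script. Its arguments are lists of equal length, an entry for each row: "translation": the shift along the tool's x, y, z in mm, a list of three; "dr": the turn, a rotation vector about the tool's x, y, z in degrees, a list of three; "grip": the finger opening in mm, from 0 to 85.4. In form: {"translation": [[dx, dy, dz], ...], "dr": [[ax, ay, az], ...], "grip": [grip, ...]}. A call has exactly 5 rows; each row shifts and turns the commanded pose from where the row before left it, along the tool's axes as they then stand; what a row does not reach is not made up. A row lasts 1/8 s, in which the tool goes at most 62.5 mm and 10.7 degrees, less where a joint would pass 70% of its speed; a pose out of reach is approached as far as the arm can. A call with a gripper value outside its range is refused whole. The fingers move at their own pace and stop on an object; the grip force is fixed at half the most. Time passes only in rows, so rows that do not move let the fingers close, or fill a call up. It gives the time, the measured TCP pose, the force and the opening at its end, in the units of the state.
- arm.read_state(): the state, without advancing time (a new reading comes with each control period).
- arm.get_image(name): name is "side" or "top" or "wrist"; returns the picture (420x560x3 uint8, red, green, blue); there is no depth.
- arm.camera_info(name): a dict with "fx", "fy", "cx", "cy" (pixels), "D" ([k1, k2, p1, p2, k3] as OpenCV has them; the pictures are not rectified), "cam_to_world" (4x4, takes a point from camera to world coordinates). Camera axes: x right, y down, z forward; pixel columns grow to the right and rows downward; lengths in mm; the calibration is good to about 2 mm. A picture is of the moment at which its call begins: read the wrist's pose just before it. camera_info takes no time and is no camera call; for the wrist camera it gives the pose at the moment of the call.
- arm.job_done(): hands the job in, once; it reports no verdict.
Trained networks look in the newest picture that a camera, given by its name, has taken for a name from the list of things; names that differ only in an ending like _2 or _b are one class to them, and where a whole thing is asked for, a point or a joint stands for the part that bears it (a point fixed in the world has none). Each returns a list of dicts, best first, with "confidence" (0 to 1); they miss things now and then, are a little off and sometimes report something else, mostly with a low value. They report only what shows in the picture. A call takes as long as a camera call.
- arm.search_frame(thing, camera): "xyz" ([x, y, z] in mm, in world coordinates, good to about 4 mm: the middle of the surface that is visible of it).
- arm.place_of(thing, camera): "xyz" ([x, y, z] in mm, in world coordinates, good to about 4 mm: a listed point, or the origin of a listed thing).
The state is a dict: "clock": time; "joints": joint angles; "joint_vel": joint speeds; "joint_efforts": joint torques, N m; "position": TCP position; "ee_rot": TCP orientation; "contact_force": force on the tool from outside, world axes, zero at the start; "wrist_torque": the same for the moment, N m; "gripper_width": finger opening in mm.
Only numpy, scipy, OpenCV 4.12 (cv2) and the standard library are available. Lean on these libraries where they do the work, as an engineer would, in place of code of your own. Each camera call takes 0.05 s, during which the arm holds its last target.

## Working session

There is one attempt and no reset: what is moved stays moved. The work goes in short steps, Python scripts to look and compute and a tool call to move; the robot and the scene stay as the last step left them, time stands still between calls to the robot, and variables do not carry over. Pictures are saved under pics/ and viewed, and the job is handed in when it is done.

Besides the shell and the picture viewer there is one more tool, called after "Request:" as name(argument=value, ...) on one line, values as JSON. send_rows: Moves the arm, as the interface text tells. Its arguments: {"type":"object","properties":{"translation":{"type":"array"},"dr":{"type":"array"},"grip":{"type":"array"}},"required":["translation","dr","grip"]}

```bash
mkdir -p pics; ls
python3 - <<'E'
from bench import arm
import cv2
s=arm.read_state();print(s)
for n in ["top","side"]:
    im=arm.get_image(n);cv2.imwrite(f"pics/{n}0.png",im[:,:,::-1])
    print(n,arm.camera_info(n))
for t in ["board","tray","stock_tray","buckle1","jar","weight","reel"]:
    print(t,[( [round(float(v)) for v in d["xyz"]],round(d["confidence"],2)) for d in arm.place_of(t,"top")])
E
```

```text
pics
{'clock': 0.0, 'joints': array([ 1.37463275e+00,  3.85555907e-01,  6.60268931e-03, -4.90256554e-04,
       -1.19400743e+00, -2.58594651e-01]), 'joint_vel': array([-0.00035344,  0.00051895,  0.00067524, -0.00037983, -0.00089881,
        0.00026443]), 'joint_efforts': array([ 4.04189668e-04, -3.92286623e+01,  1.88400650e+01,  4.18624967e+00,
       -4.70802115e-03,  6.31893471e-06]), 'position': array([274.25742553, 560.94856231, 230.21422704]), 'ee_rot': array([ 9.74239567e-01, -2.25512846e-01, -1.93949259e-04,  1.08874496e-03]), 'contact_force': array([ 0.1625074 ,  0.2325818 , -0.74388575]), 'wrist_torque': array([ 0.04417147, -0.01083655, -0.00181926]), 'gripper_width': 85.30908081229767}
top {'fx': 512.062278437408, 'fy': 512.062278437408, 'cx': 274.9734397573709, 'cy': 203.04139004481107, 'D': array([0.06704114, 0.        , 0.        , 0.        , 0.        ]), 'cam_to_world': array([[ 5.62761122e-03, -9.87902097e-01,  1.54976697e-01,
         3.80870589e+02],
       [-9.99984080e-01, -5.49584682e-03,  1.27866341e-03,
         8.08195165e+00],
       [-4.11466073e-04, -1.549
[... 269 characters left out ...]
6633,  0.        ,  0.        ,  0.        ,  0.        ]), 'cam_to_world': array([[ 9.73394795e-01, -1.35773436e-01,  1.84575585e-01,
         4.15724880e+02],
       [-2.29048253e-01, -5.98654293e-01,  7.67561030e-01,
        -5.71820562e+02],
       [ 6.28256785e-03, -7.89416627e-01, -6.13825641e-01,
         5.65122977e+02],
       [ 0.00000000e+00,  0.00000000e+00,  0.00000000e+00,
         1.00000000e+00]])}
board [([542, 2, -2], 0.98)]
tray [([557, 234, -3], 0.89)]
stock_tray [([524, -228, 3], 0.89), ([540, 5, 0], 0.34)]
buckle1 [([463, 89, 82], 0.96), ([448, -56, 87], 0.84), ([631, -8, 83], 0.68)]
jar [([534, -60, 80], 0.93)]
weight [([546, -4, 82], 0.56)]
reel [([544, 82, 81], 0.8)]
```

View pics/top0.png

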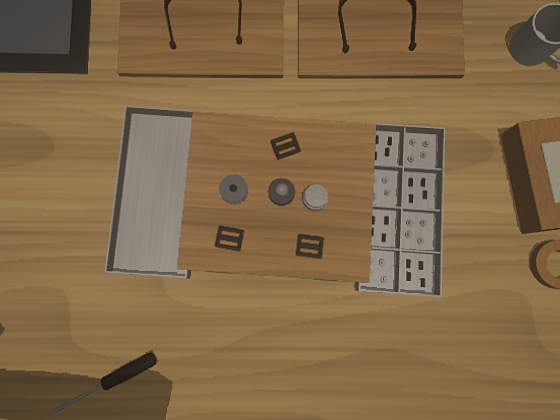

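View pics/side0.png

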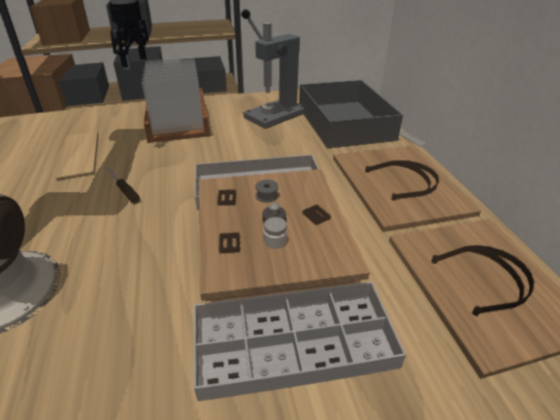

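The top view shows the empty tray on the left (+y), with the buckles at about px (230,238), (310,246) and (285,146). The reel, weight and jar stand between the two rows, at (233,188), (282,191) and (315,196). I'll refine these from the pixels.

```bash
cat > h.py <<'E'
import numpy as np, cv2
from bench import arm
def p2w(cam,uv,z):
    c=arm.camera_info(cam);K=np.array([[c['fx'],0,c['cx']],[0,c['fy'],c['cy']],[0,0,1]])
    p=cv2.undistortPoints(np.array(uv,float).reshape(-1,1,2),K,c['D']).reshape(-1,2)
    d=np.c_[p,np.ones(len(p))]@c['cam_to_world'][:3,:3].T;o=c['cam_to_world'][:3,3]
    return o+d*((z-o[2])/d[:,2])[:,None]
E
python3 - <<'E'
from h import *
np.set_printoptions(precision=1,suppress=True)
im=cv2.imread("pics/top0.png");g=cv2.cvtColor(im,cv2.COLOR_BGR2GRAY)
m=np.zeros_like(g);m[115:275,195:368]=(g[115:275,195:368]<48)*255
m=cv2.morphologyEx(m,cv2.MORPH_CLOSE,np.ones((5,5)))
n,l,st,ce=cv2.connectedComponentsWithStats(m)
for i in range(1,n):
    if st[i,4]>80:
        pts=np.argwhere(l==i)[:,::-1].astype(float)
        w=p2w("top",pts,90);r=cv2.minAreaRect(w[:,:2].astype(np.float32));print(ce[i],st[i,4],r)
print("board",p2w("top",[[192,112],[375,124],[370,282],[179,269]],80)[:,:2])
print("mid",p2w("top",[[233,188]],106),p2w("top",[[316,189]],122),p2w("top",[[282,191]],100))
cv2.imwrite("pics/crop.png",cv2.resize(im[90:300,100:380],None,fx=2.8,fy=2.8,interpolation=cv2.INTER_CUBIC))
E
```

```text
[285.  145.7] 478 ((627.9794311523438, -8.276546478271484), (36.493186950683594, 44.06973648071289), 19.253353118896484)
[229.4 236.8] 402 ((460.14410400390625, 89.94892883300781), (43.756256103515625, 36.02229309082031), 79.61737060546875)
[309.2 244.6] 269 ((447.37188720703125, -51.718231201171875), (43.933135986328125, 35.8028450012207), 83.27426147460938)
board [[ 693.6  163.6]
 [ 672.4 -174.1]
 [ 384.7 -158.3]
 [ 405.4  177.8]]
mid [[546.4  83.3 106. ]] [[542.4 -61.5 122. ]] [[542.6  -3.1 100. ]]
```

View pics/crop.png

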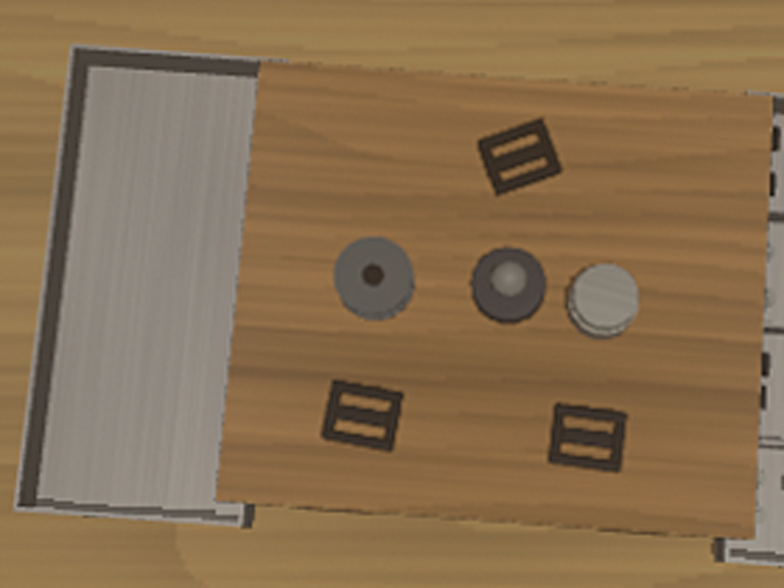

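Request:
send_rows(translation=[[39,39,0],[39,39,0],[39,39,0],[39,39,0],[39,39,0]], dr=[[0,0,0],[0,0,0],[0,0,0],[0,0,0],[0,0,0]], grip=[15,15,15,15,15])

```text
clock: 1.08
position: [364.4, 299.0, 231.6]
ee_rot: [0.974, -0.225, 0.0, -0.0]
contact_force: [-0.1, -0.6, -0.7]
gripper_width: 15.0
```

Request:
send_rows(translation=[[39,39,0],[39,39,0],[39,39,0],[39,39,0],[39,39,0]], dr=[[0,0,0],[0,0,0],[0,0,0],[0,0,0],[0,0,0]], grip=[15,15,15,15,15])

```text
clock: 1.7
position: [454.0, 38.1, 231.8]
ee_rot: [0.974, -0.225, 0.001, -0.0]
contact_force: [1.6, 0.4, 0.8]
gripper_width: 14.9
```

Request:
send_rows(translation=[[0,0,0],[0,0,0],[0,0,0],[0,0,0],[0,0,0]], dr=[[0,0,10],[0,0,10],[0,0,10],[0,0,10],[0,0,10]], grip=[15,15,15,15,15])

```text
clock: 2.33
position: [453.5, 39.7, 231.5]
ee_rot: [0.786, -0.618, 0.0, -0.0]
contact_force: [-0.3, 0.3, -0.5]
gripper_width: 14.8
```

Request:
send_rows(translation=[[0,0,0],[0,0,0],[0,0,20],[0,0,20],[0,0,0]], dr=[[0,0,10],[0,0,7.5],[0,0,0],[0,0,0],[0,0,0]], grip=[15,15,15,15,15])

```text
clock: 2.95
position: [452.6, 39.4, 190.3]
ee_rot: [-0.685, 0.729, 0.001, -0.002]
contact_force: [-0.3, -0.3, -0.5]
gripper_width: 14.9
```

```bash
cat >> h.py <<'E'
def pose():
    s=arm.read_state();q=s['ee_rot'];from scipy.spatial.transform import Rotation as R
    M=R.from_quat(q).as_matrix();print(s['clock'],s['position'].round(1),'yaw',np.degrees(np.arctan2(M[1,0],M[0,0])).round(2),'x',M[:,0].round(3),'z',M[:,2].round(3),'F',s['contact_force'].round(1),'w',round(s['gripper_width'],1),'q',s['joints'].round(2));return s['position'],M
E
python3 - <<'E'
from h import *
pose()
im=arm.get_image("wrist");cv2.imwrite("pics/w1.png",im[:,:,::-1])
im=arm.get_image("top");cv2.imwrite("pics/t1.png",im[:,:,::-1])
E
```

```text
2.95 [452.6  39.4 190.3] yaw -93.57 x [-0.062 -0.998  0.001] z [-0.003 -0.001 -1.   ] F [-0.3 -0.3 -0.5] w 14.9 q [ 0.45  0.13 -0.45 -0.   -0.99 -0.51]
```

View pics/t1.png

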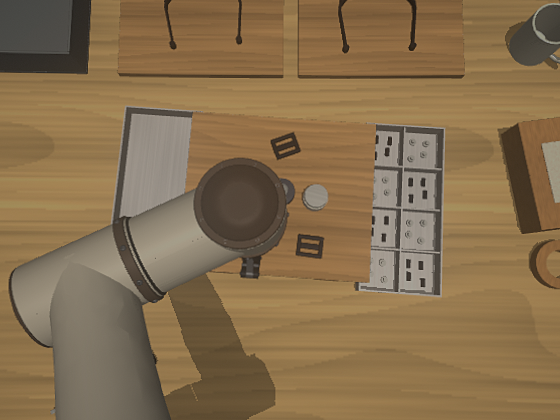

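View pics/w1.png

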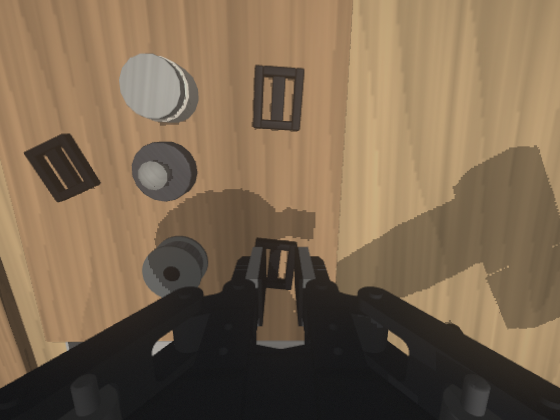

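The wrist view shows buckle1 at (278,98), buckle2 at (276,264) partly behind the fingertips, and buckle3 at (62,167). I'll cross-check these against the top camera.

Run:
```python
from h import *
np.set_printoptions(precision=1,suppress=True)
print(p2w("wrist",[[278,98],[276,264],[62,167]],90))
print(p2w("wrist",[[344,20],[340,150]],80), "board near edge")
```

```text
[[449.2 -51.9  90. ]
 [460.3  90.2  90. ]
 [631.3  -9.1  90. ]]
[[ 395.6 -104.7   80. ]
 [ 399.    -8.1   80. ]] board near edge
```

Request:
send_rows(translation=[[2,-4,25],[0,0,25],[0,0,25],[0,0,20],[0,0,3]], dr=[[0,0,0],[0,0,0],[0,0,0],[0,0,0],[0,0,0]], grip=[15,15,15,15,15])

```text
clock: 3.68
position: [457.5, 37.5, 93.2]
ee_rot: [-0.685, 0.729, 0.0, -0.0]
contact_force: [-0.7, 1.1, 0.6]
gripper_width: 15.0
```

Request:
send_rows(translation=[[0,0,1],[0,0,1],[0,0,1],[0,0,0],[0,0,0]], dr=[[0,0,0],[0,0,0],[0,0,0],[0,0,0],[0,0,0]], grip=[15,15,15,15,15])

```text
clock: 4.3
position: [457.5, 37.6, 90.5]
ee_rot: [-0.685, 0.729, -0.0, 0.0]
contact_force: [0.3, 0.0, -0.5]
gripper_width: 15.0
```

Request:
send_rows(translation=[[0,0,2],[0,0,2],[0,0,2],[0,0,1],[0,0,0]], dr=[[0,0,0],[0,0,0],[0,0,0],[0,0,0],[0,0,0]], grip=[15,15,15,15,15])

```text
clock: 4.92
position: [457.4, 37.5, 83.2]
ee_rot: [-0.685, 0.729, 0.0, -0.0]
contact_force: [0.2, 0.4, -0.2]
gripper_width: 14.5
```

Run:
```python
from h import *
pose()
im=arm.get_image("wrist");cv2.imwrite("pics/w2.png",im[:,:,::-1])
im=arm.get_image("side");cv2.imwrite("pics/s2.png",cv2.resize(im[140:320,160:400,::-1],None,fx=3,fy=3))
```

```text
4.925 [457.4  37.5  83.2] yaw -93.56 x [-0.062 -0.998  0.   ] z [-0. -0. -1.] F [ 0.2  0.4 -0.2] w 14.5 q [ 0.44  0.28 -0.59 -0.   -0.7  -0.5 ]
```

View pics/w2.png

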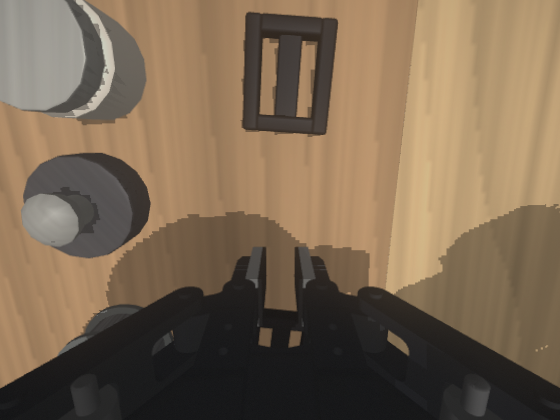

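View pics/s2.png

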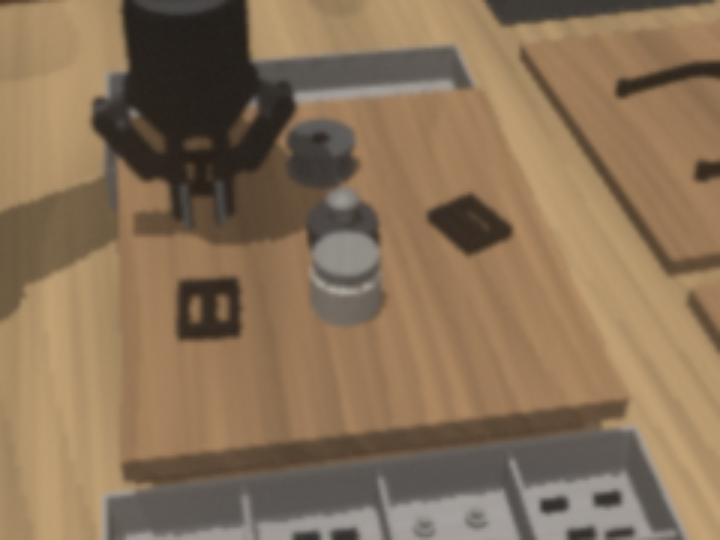

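Request:
send_rows(translation=[[-5,0,0],[-6,0,0],[-7,0,0],[-8,0,0],[-8,0,0]], dr=[[0,0,0],[0,0,0],[0,0,0],[0,0,0],[0,0,0]], grip=[15,15,15,15,15])

```text
clock: 5.65
position: [459.6, 72.1, 83.3]
ee_rot: [-0.685, 0.729, -0.0, -0.0]
contact_force: [-0.1, -0.1, 0.2]
gripper_width: 15.4
```

Request:
send_rows(translation=[[-8,0,0],[-8,0,0],[-8,0,0],[-8,0,0],[-8,0,0]], dr=[[0,0,0],[0,0,0],[0,0,0],[0,0,0],[0,0,0]], grip=[15,15,15,15,15])

```text
clock: 6.28
position: [462.0, 111.9, 83.3]
ee_rot: [-0.685, 0.729, 0.0, -0.0]
contact_force: [-0.3, -0.9, 0.0]
gripper_width: 15.2
```

Run:
```python
from h import *
pose()
im=arm.get_image("side");cv2.imwrite("pics/s3.png",cv2.resize(im[140:320,160:400,::-1],None,fx=3,fy=3))
im=arm.get_image("wrist");cv2.imwrite("pics/w3.png",im[:,:,::-1])
im=arm.get_image("top");cv2.imwrite("pics/t3.png",im[:,:,::-1])
```

```text
6.275 [462.  111.9  83.3] yaw -93.56 x [-0.062 -0.998  0.   ] z [-0. -0. -1.] F [-0.3 -0.9  0. ] w 15.2 q [ 0.58  0.31 -0.55 -0.   -0.72 -0.64]
```

View pics/w3.png

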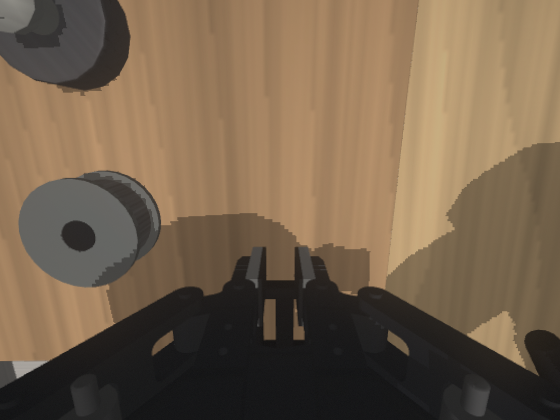

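View pics/t3.png

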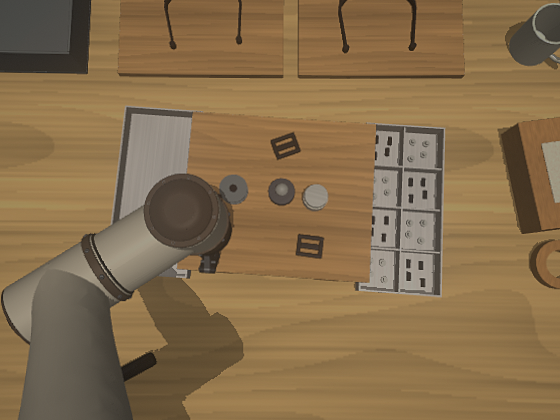

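Buckle2 sits squarely in front of the fingertips (wrist px ~(283,315)) and the reel hasn't moved. I'll keep pushing it over the end.

Request:
send_rows(translation=[[-8,0,0],[-8,0,0],[-8,0,0],[-8,0,0],[-8,0,0]], dr=[[0,0,0],[0,0,0],[0,0,0],[0,0,0],[0,0,0]], grip=[15,15,15,15,15])

```text
clock: 7.05
position: [464.5, 151.9, 83.3]
ee_rot: [-0.685, 0.729, -0.0, -0.0]
contact_force: [-0.2, 0.4, 0.5]
gripper_width: 15.0
```

Request:
send_rows(translation=[[-8,0,0],[-8,0,0],[-8,0,0],[-8,0,0],[-8,0,0]], dr=[[0,0,0],[0,0,0],[0,0,0],[0,0,0],[0,0,0]], grip=[15,15,15,15,15])

```text
clock: 7.68
position: [467.0, 191.8, 83.3]
ee_rot: [-0.685, 0.729, -0.0, -0.0]
contact_force: [-0.4, 0.4, 0.1]
gripper_width: 15.1
```

Request:
send_rows(translation=[[0,0,-20],[0,0,-30],[40,5,0],[40,5,0],[40,5,0]], dr=[[0,0,0],[0,0,0],[0,0,0],[0,0,0],[0,0,0]], grip=[15,15,15,15,15])

```text
clock: 8.3
position: [444.3, 71.6, 133.5]
ee_rot: [-0.685, 0.729, -0.0, 0.0]
contact_force: [0.1, 0.3, 0.6]
gripper_width: 14.7
```

Run:
```python
from h import *
pose()
im=arm.get_image("side");cv2.imwrite("pics/s4.png",im[:,:,::-1])
im=arm.get_image("top");cv2.imwrite("pics/t4.png",im[:,:,::-1])
```

```text
8.3 [444.3  71.6 133.5] yaw -93.52 x [-0.061 -0.998 -0.   ] z [ 0.  0. -1.] F [0.1 0.3 0.6] w 14.7 q [ 0.52  0.19 -0.54  0.   -0.83 -0.58]
```

View pics/s4.png

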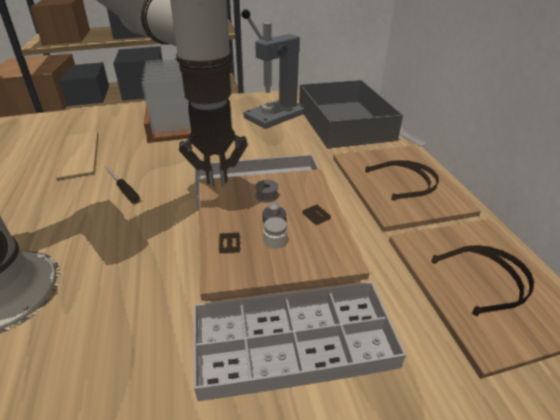

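View pics/t4.png

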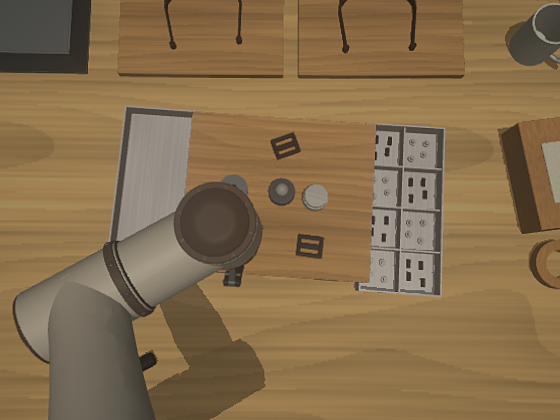

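Request:
send_rows(translation=[[35,-2.5,0],[35,-2.5,0],[35,-2.5,0],[35,-2.5,0],[35,-2.5,0]], dr=[[0,0,0],[0,0,0],[0,0,0],[0,0,0],[0,0,0]], grip=[15,15,15,15,15])

```text
clock: 9.02
position: [446.7, -103.7, 133.5]
ee_rot: [-0.685, 0.729, -0.0, 0.0]
contact_force: [1.0, 0.8, 0.7]
gripper_width: 15.2
```

Request:
send_rows(translation=[[0,0,15],[0,0,15],[0,0,12],[0,0,5],[0,0,3]], dr=[[0,0,0],[0,0,0],[0,0,0],[0,0,0],[0,0,0]], grip=[15,15,15,15,15])

```text
clock: 9.65
position: [446.5, -102.8, 83.2]
ee_rot: [-0.685, 0.729, -0.0, 0.0]
contact_force: [0.5, -0.3, 0.4]
gripper_width: 15.3
```

Run:
```python
from h import *
pose()
im=arm.get_image("side");cv2.imwrite("pics/s5.png",cv2.resize(im[140:320,160:400,::-1],None,fx=3,fy=3))
im=arm.get_image("top");cv2.imwrite("pics/t5.png",im[:,:,::-1])
```

```text
9.65 [ 446.5 -102.8   83.2] yaw -93.53 x [-0.062 -0.998  0.   ] z [ 0. -0. -1.] F [ 0.5 -0.3  0.4] w 15.3 q [ 0.13  0.28 -0.59  0.   -0.7  -0.19]
```

View pics/s5.png

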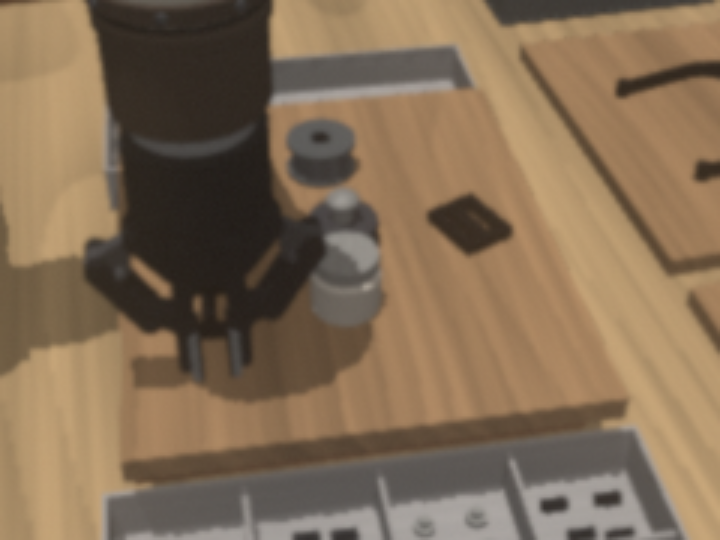

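View pics/t5.png

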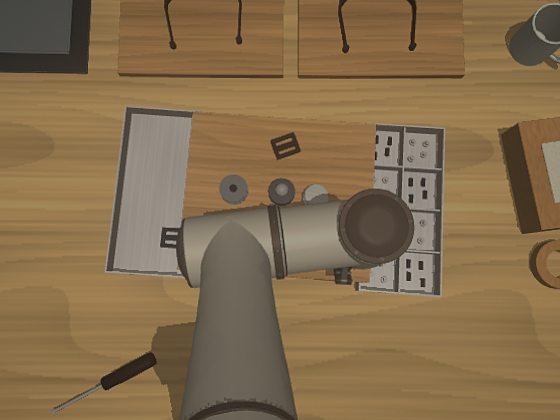

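Buckle2 is in the tray (top px ~(171,238)). Now buckle1.

Request:
send_rows(translation=[[-6,0,0],[-6,0,0],[-7,0,0],[-8,0,0],[-8,0,0]], dr=[[0,0,0],[0,0,0],[0,0,0],[0,0,0],[0,0,0]], grip=[15,15,15,15,15])

```text
clock: 10.38
position: [448.4, -67.5, 83.4]
ee_rot: [-0.685, 0.729, -0.0, 0.0]
contact_force: [-0.8, -0.7, 0.3]
gripper_width: 15.0
```

Request:
send_rows(translation=[[-8,0,0],[-8,0,0],[-8,0,0],[-8,0,0],[-8,0,0]], dr=[[0,0,0],[0,0,0],[0,0,0],[0,0,0],[0,0,0]], grip=[15,15,15,15,15])

```text
clock: 11.0
position: [450.9, -27.6, 83.3]
ee_rot: [-0.685, 0.729, 0.0, -0.0]
contact_force: [0.6, 0.5, 1.6]
gripper_width: 14.8
```

Request:
send_rows(translation=[[-8,0,0],[-8,0,0],[-8,0,0],[-8,0,0],[-8,0,0]], dr=[[0,0,0],[0,0,0],[0,0,0],[0,0,0],[0,0,0]], grip=[15,15,15,15,15])

```text
clock: 11.62
position: [453.4, 12.3, 83.3]
ee_rot: [-0.685, 0.729, 0.0, -0.0]
contact_force: [0.2, -0.8, -0.9]
gripper_width: 14.9
```

Run:
```python
from h import *
pose()
im=arm.get_image("wrist");cv2.imwrite("pics/w6.png",im[:,:,::-1])
im=arm.get_image("top");cv2.imwrite("pics/t6.png",im[:,:,::-1])
```

```text
11.625 [453.4  12.3  83.3] yaw -93.56 x [-0.062 -0.998 -0.   ] z [-0.  0. -1.] F [ 0.2 -0.8 -0.9] w 14.9 q [ 0.39  0.28 -0.6  -0.   -0.7  -0.45]
```

View pics/w6.png

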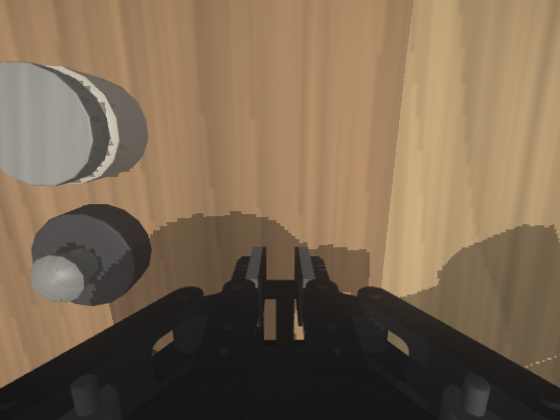

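View pics/t6.png

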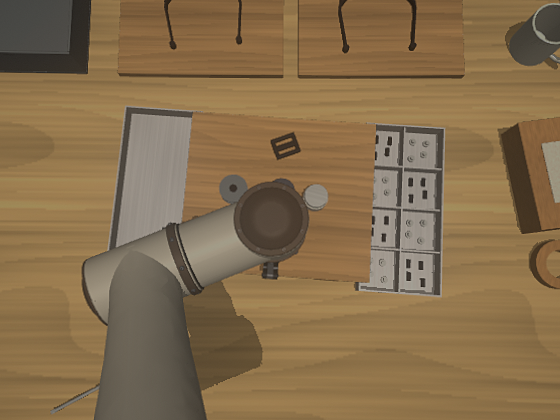

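Buckle1 is square against the fingers, in the same picture position (283,315), and the jar and weight are unmoved. 180 mm to go.

Request:
send_rows(translation=[[-8,0,0],[-8,0,0],[-8,0,0],[-8,0,0],[-8,0,0]], dr=[[0,0,0],[0,0,0],[0,0,0],[0,0,0],[0,0,0]], grip=[15,15,15,15,15])

```text
clock: 12.35
position: [455.8, 52.2, 83.3]
ee_rot: [-0.685, 0.729, -0.0, 0.0]
contact_force: [0.5, 0.9, 0.6]
gripper_width: 15.2
```

Request:
send_rows(translation=[[-8,0,0],[-8,0,0],[-8,0,0],[-8,0,0],[-8,0,0]], dr=[[0,0,0],[0,0,0],[0,0,0],[0,0,0],[0,0,0]], grip=[15,15,15,15,15])

```text
clock: 12.98
position: [458.3, 92.1, 83.3]
ee_rot: [-0.685, 0.729, -0.0, -0.0]
contact_force: [-0.8, 0.3, 0.1]
gripper_width: 15.3
```

Request:
send_rows(translation=[[-8,0,0],[-8,0,0],[-8,0,0],[-8,0,0],[-8,0,0]], dr=[[0,0,0],[0,0,0],[0,0,0],[0,0,0],[0,0,0]], grip=[15,15,15,15,15])

```text
clock: 13.6
position: [460.8, 132.1, 83.3]
ee_rot: [-0.685, 0.729, -0.0, 0.0]
contact_force: [-0.2, -0.0, 0.3]
gripper_width: 15.1
```

Request:
send_rows(translation=[[-8,0,0],[-8,0,0],[-8,0,0],[-8,0,0],[-8,0,0]], dr=[[0,0,0],[0,0,0],[0,0,0],[0,0,0],[0,0,0]], grip=[15,15,15,15,15])

```text
clock: 14.22
position: [463.3, 172.0, 83.3]
ee_rot: [-0.685, 0.729, 0.0, 0.0]
contact_force: [0.1, 0.3, -0.1]
gripper_width: 14.7
```

Request:
send_rows(translation=[[-8,0,0],[-8,0,0],[-8,0,0],[0,0,0],[0,0,0]], dr=[[0,0,0],[0,0,0],[0,0,0],[0,0,0],[0,0,0]], grip=[15,15,15,15,15])

```text
clock: 14.85
position: [464.6, 195.3, 83.2]
ee_rot: [-0.685, 0.729, 0.0, -0.0]
contact_force: [0.2, 0.6, -0.1]
gripper_width: 15.2
```

Request:
send_rows(translation=[[0,0,-30],[0,0,-50],[0,0,-40],[50,0,0],[50,0,0]], dr=[[0,0,0],[0,0,0],[0,0,0],[0,0,0],[0,0,0]], grip=[15,15,15,15,15])

```text
clock: 15.48
position: [458.2, 94.6, 203.9]
ee_rot: [-0.685, 0.728, -0.0, 0.001]
contact_force: [0.7, -0.5, -0.3]
gripper_width: 14.8
```

Run:
```python
from h import *
pose()
im=arm.get_image("wrist");cv2.imwrite("pics/w7.png",im[:,:,::-1])
im=arm.get_image("top");cv2.imwrite("pics/t7.png",im[:,:,::-1])
```

```text
15.475 [458.2  94.6 203.9] yaw -93.5 x [-0.061 -0.998 -0.001] z [ 0.001  0.001 -1.   ] F [ 0.7 -0.5 -0.3] w 14.8 q [ 0.55  0.14 -0.4  -0.   -1.03 -0.61]
```

View pics/t7.png

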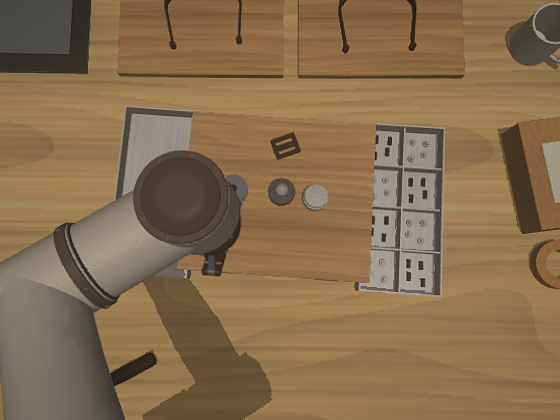

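View pics/w7.png

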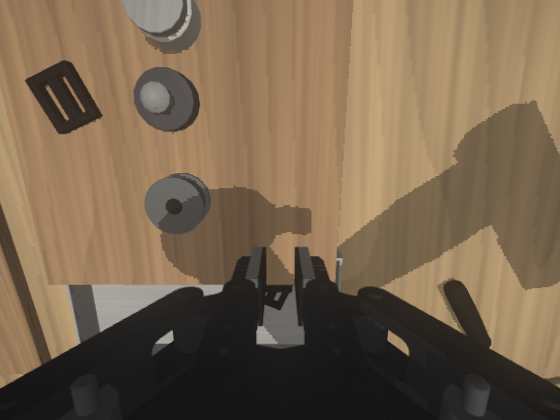

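The wrist view shows buckle1 in the tray through the finger gap, around (276,297). Next is buckle3, in the far row.

Request:
send_rows(translation=[[29.4,-35.4,0],[29.4,-35.4,0],[29.4,-35.4,0],[29.4,-35.4,0],[29.4,-35.4,0]], dr=[[0,0,0],[0,0,0],[0,0,0],[0,0,0],[0,0,0]], grip=[18,18,18,18,18])

```text
clock: 16.2
position: [627.1, -63.2, 203.0]
ee_rot: [-0.685, 0.729, 0.0, -0.0]
contact_force: [0.0, 0.8, 0.4]
gripper_width: 17.7
```

Request:
send_rows(translation=[[0,0,25],[0,0,25],[0,0,20],[0,0,0],[0,0,0]], dr=[[0,0,0],[0,0,0],[0,0,0],[0,0,0],[0,0,0]], grip=[18,18,18,18,18])

```text
clock: 16.82
position: [626.7, -62.0, 134.1]
ee_rot: [-0.685, 0.729, -0.001, 0.0]
contact_force: [0.9, -0.5, 1.1]
gripper_width: 17.8
```

Run:
```python
from h import *
pose()
im=arm.get_image("side");cv2.imwrite("pics/s8.png",cv2.resize(im[120:320,160:420,::-1],None,fx=3,fy=3))
im=arm.get_image("top");cv2.imwrite("pics/t8.png",im[:,:,::-1])
```

```text
16.825 [626.7 -62.  134.1] yaw -93.54 x [-0.062 -0.998  0.   ] z [ 0.001 -0.    -1.   ] F [ 0.9 -0.5  1.1] w 17.8 q [ 0.16  0.47 -0.11  0.   -0.99 -0.22]
```

View pics/s8.png

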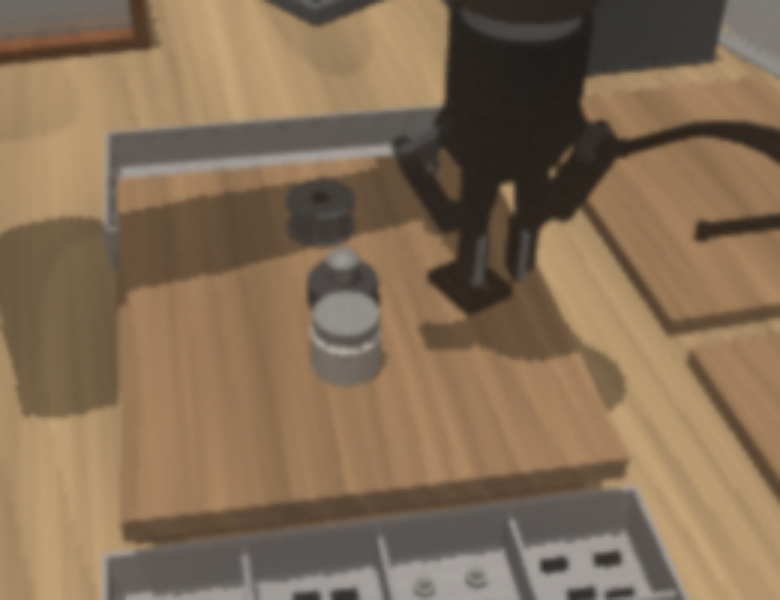

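View pics/t8.png

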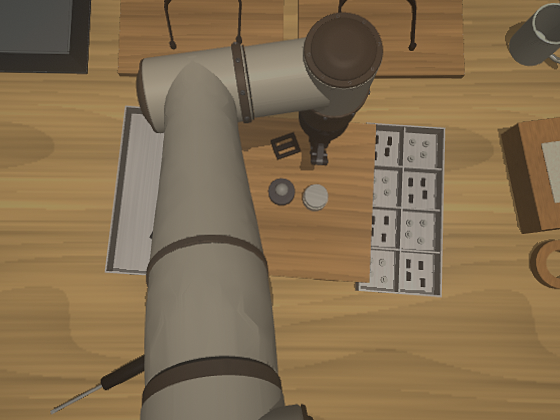

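Fingers are clear of the buckle and the jar. Descending, then sweeping.

Request:
send_rows(translation=[[0,0,20],[0,0,15],[0,0,10],[0,0,5.8],[0,0,0]], dr=[[0,0,0],[0,0,0],[0,0,0],[0,0,0],[0,0,0]], grip=[18,18,18,18,18])

```text
clock: 17.55
position: [626.0, -62.2, 82.2]
ee_rot: [-0.685, 0.729, 0.0, -0.0]
contact_force: [-1.0, -0.2, -0.1]
gripper_width: 18.0
```

Request:
send_rows(translation=[[-5,0,0],[-5,0,0],[-5,0,0],[-5,0,0],[-5,0,0]], dr=[[0,0,0],[0,0,0],[0,0,0],[0,0,0],[0,0,0]], grip=[18,18,18,18,18])

```text
clock: 18.18
position: [627.7, -36.8, 82.6]
ee_rot: [-0.685, 0.729, -0.0, -0.0]
contact_force: [-0.1, -0.0, 0.3]
gripper_width: 17.6
```

Request:
send_rows(translation=[[-6,0,0],[-6,0,0],[-6,0,0],[-6,0,0],[-6,0,0]], dr=[[0,0,0],[0,0,0],[0,0,0],[0,0,0],[0,0,0]], grip=[18,18,18,18,18])

```text
clock: 18.8
position: [629.5, -6.8, 82.5]
ee_rot: [-0.685, 0.729, -0.0, 0.0]
contact_force: [-0.2, 0.6, -0.2]
gripper_width: 17.9
```

Run:
```python
from h import *
pose()
im=arm.get_image("wrist");cv2.imwrite("pics/w9.png",im[:,:,::-1])
im=arm.get_image("top");cv2.imwrite("pics/t9.png",cv2.resize(im[90:300,100:380,::-1],None,fx=2.8,fy=2.8))
```

```text
18.8 [629.5  -6.8  82.5] yaw -93.56 x [-0.062 -0.998 -0.   ] z [ 0.  0. -1.] F [-0.2  0.6 -0.2] w 17.9 q [ 0.25  0.53 -0.16  0.   -0.88 -0.31]
```

View pics/w9.png

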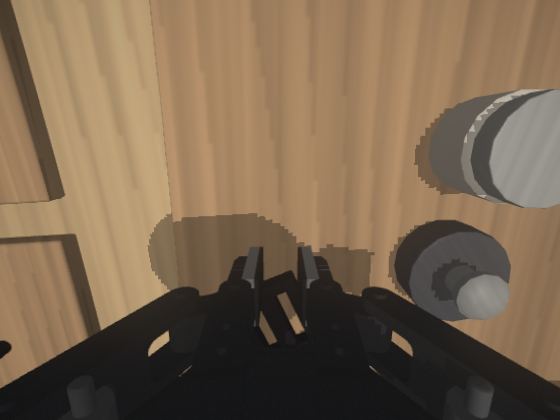

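View pics/t9.png

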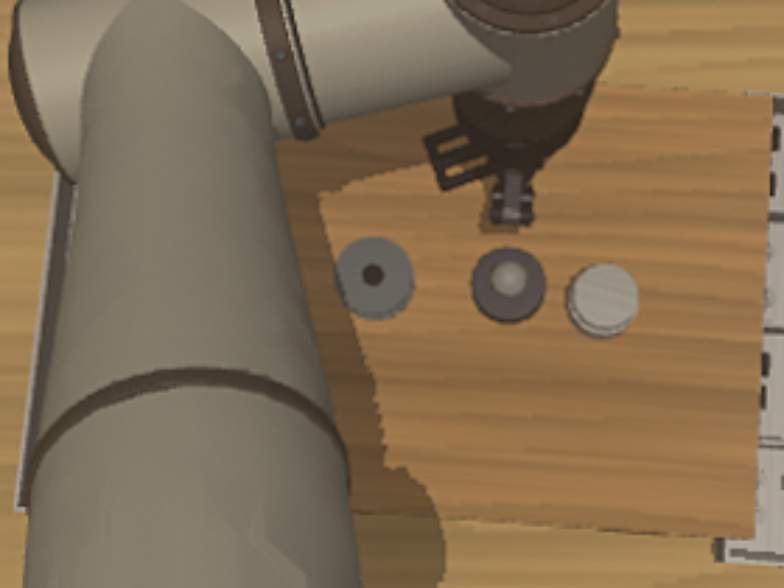

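Buckle3 is being pushed with one corner seated in the finger gap, still about 20° skewed and sliding steadily. I'll continue and check it halfway.

Request:
send_rows(translation=[[-7,0,0],[-7,0,0],[-7,0,0],[-7,0,0],[-7,0,0]], dr=[[0,0,0],[0,0,0],[0,0,0],[0,0,0],[0,0,0]], grip=[18,18,18,18,18])

```text
clock: 19.52
position: [631.7, 28.3, 82.5]
ee_rot: [-0.685, 0.729, 0.0, -0.0]
contact_force: [0.2, -0.6, 1.0]
gripper_width: 18.0
```

Request:
send_rows(translation=[[-7,0,0],[-7,0,0],[-7,0,0],[-7,0,0],[-7,0,0]], dr=[[0,0,0],[0,0,0],[0,0,0],[0,0,0],[0,0,0]], grip=[18,18,18,18,18])

```text
clock: 20.15
position: [633.9, 63.1, 82.5]
ee_rot: [-0.685, 0.729, -0.0, 0.0]
contact_force: [0.1, 0.1, 0.2]
gripper_width: 17.7
```

Run:
```python
from h import *
pose()
im=arm.get_image("wrist");cv2.imwrite("pics/w10.png",im[:,:,::-1])
im=arm.get_image("side");cv2.imwrite("pics/s10.png",cv2.resize(im[120:320,160:420,::-1],None,fx=3,fy=3))
```

```text
20.15 [633.9  63.1  82.5] yaw -93.56 x [-0.062 -0.998  0.   ] z [ 0. -0. -1.] F [0.1 0.1 0.2] w 17.7 q [ 0.35  0.54 -0.14  0.   -0.89 -0.41]
```

View pics/w10.png

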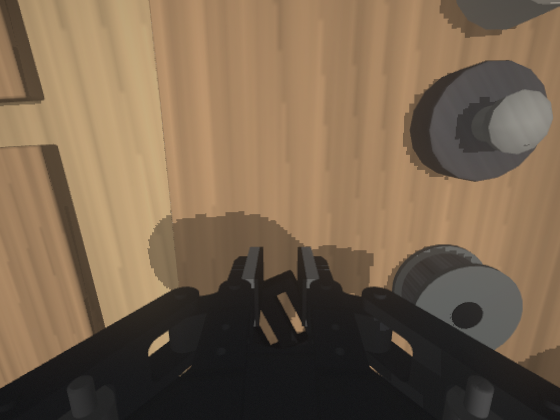

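View pics/s10.png

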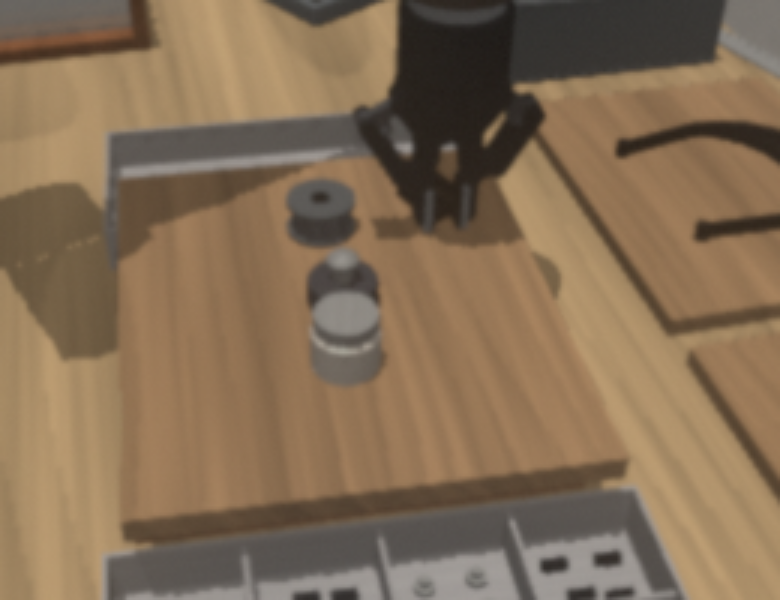

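The buckle's pose against the fingers hasn't changed, so the push is stable. Continuing over the end.

Request:
send_rows(translation=[[-8,0,0],[-8,0,0],[-8,0,0],[-8,0,0],[-8,0,0]], dr=[[0,0,0],[0,0,0],[0,0,0],[0,0,0],[0,0,0]], grip=[18,18,18,18,18])

```text
clock: 20.88
position: [636.3, 103.2, 82.5]
ee_rot: [-0.685, 0.729, -0.0, -0.0]
contact_force: [-0.6, 0.8, 0.3]
gripper_width: 18.2
```

Request:
send_rows(translation=[[-8,0,0],[-8,0,0],[-8,0,0],[-8,0,0],[-8,0,0]], dr=[[0,0,0],[0,0,0],[0,0,0],[0,0,0],[0,0,0]], grip=[18,18,18,18,18])

```text
clock: 21.5
position: [638.8, 143.0, 82.5]
ee_rot: [-0.685, 0.729, -0.0, 0.0]
contact_force: [-0.2, -0.4, -0.5]
gripper_width: 17.9
```

Request:
send_rows(translation=[[-8,0,0],[-8,0,0],[-8,0,0],[-8,0,0],[-8,0,0]], dr=[[0,0,0],[0,0,0],[0,0,0],[0,0,0],[0,0,0]], grip=[18,18,18,18,18])

```text
clock: 22.12
position: [641.3, 182.9, 82.5]
ee_rot: [-0.685, 0.729, 0.0, -0.0]
contact_force: [0.3, 0.3, 1.2]
gripper_width: 18.2
```

Request:
send_rows(translation=[[-8,0,0],[0,0,0],[0,0,-40],[0,0,-40],[0,0,-40]], dr=[[0,0,0],[0,0,0],[0,0,0],[0,0,0],[0,0,0]], grip=[18,18,18,18,18])

```text
clock: 22.75
position: [641.6, 190.0, 203.8]
ee_rot: [-0.685, 0.729, 0.0, -0.0]
contact_force: [0.8, -0.1, 0.8]
gripper_width: 17.9
```

Request:
send_rows(translation=[[50,0,0],[50,0,0],[50,0,0],[50,0,0],[50,0,0]], dr=[[0,0,0],[0,0,0],[0,0,0],[0,0,0],[0,0,0]], grip=[18,18,18,18,18])

```text
clock: 23.38
position: [625.8, -60.9, 202.7]
ee_rot: [-0.685, 0.729, -0.0, 0.0]
contact_force: [0.2, 0.6, 0.3]
gripper_width: 17.6
```

Run:
```python
from h import *
pose()
im=arm.get_image("side");cv2.imwrite("pics/s11.png",im[:,:,::-1])
im=arm.get_image("wrist");cv2.imwrite("pics/w11.png",im[:,:,::-1])
im=arm.get_image("top");cv2.imwrite("pics/t11.png",im[:,:,::-1])
```

```text
23.375 [625.8 -60.9 202.7] yaw -93.56 x [-0.062 -0.998 -0.   ] z [ 0.  0. -1.] F [0.2 0.6 0.3] w 17.6 q [ 0.16  0.41 -0.02  0.   -1.13 -0.22]
```

View pics/t11.png

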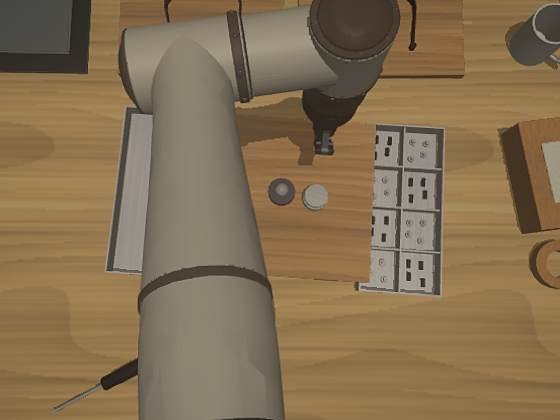

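View pics/s11.png

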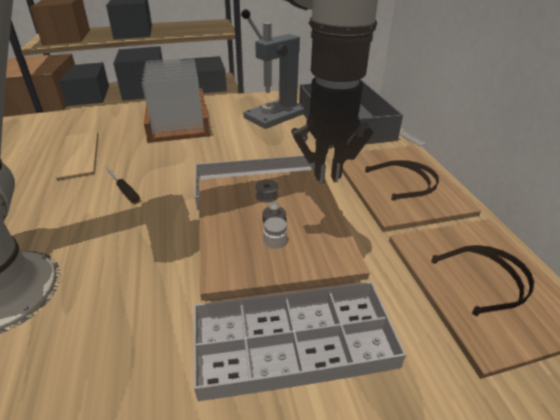

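The board is clear, but the arm hides the tray. I'll move it to the right for a clean view.

Request:
send_rows(translation=[[40,36,0],[40,36,0],[40,36,0],[40,36,0],[40,36,0]], dr=[[0,0,0],[0,0,0],[0,0,0],[0,0,0],[0,0,0]], grip=[18,18,18,18,18])

```text
clock: 24.15
position: [433.3, -247.8, 202.8]
ee_rot: [-0.685, 0.728, -0.0, 0.0]
contact_force: [0.9, -0.6, -0.3]
gripper_width: 17.9
```

Request:
send_rows(translation=[[40,10,0],[40,10,0],[0,0,0],[0,0,0],[0,0,0]], dr=[[0,0,0],[0,0,0],[0,0,0],[0,0,0],[0,0,0]], grip=[18,18,18,18,18])

```text
clock: 24.78
position: [409.8, -325.2, 202.6]
ee_rot: [-0.685, 0.728, -0.0, 0.0]
contact_force: [-0.2, 0.4, 0.6]
gripper_width: 18.1
```

Run:
```python
from h import *
np.set_printoptions(precision=1,suppress=True)
pose()
im=arm.get_image("top");cv2.imwrite("pics/t12.png",cv2.resize(im[90:300,90:380,::-1],None,fx=2.7,fy=2.7))
for t in ["buckle1","jar","weight","reel","tray"]:
    print(t,[( [round(float(v)) for v in d["xyz"]],round(d["confidence"],2)) for d in arm.place_of(t,"top")])
```

```text
24.775 [ 409.8 -325.2  202.6] yaw -93.46 x [-0.1 -1.  -0. ] z [ 0.  0. -1.] F [-0.2  0.4  0.6] w 18.1 q [-0.4  0.2 -0.3 -0.  -1.1  0.3]
buckle1 [([542, 4, 0], 0.18)]
jar [([533, -60, 78], 0.72)]
weight [([544, -7, 81], 0.83)]
reel [([543, 80, 80], 0.68)]
tray [([554, 236, -1], 0.67)]
```

View pics/t12.png

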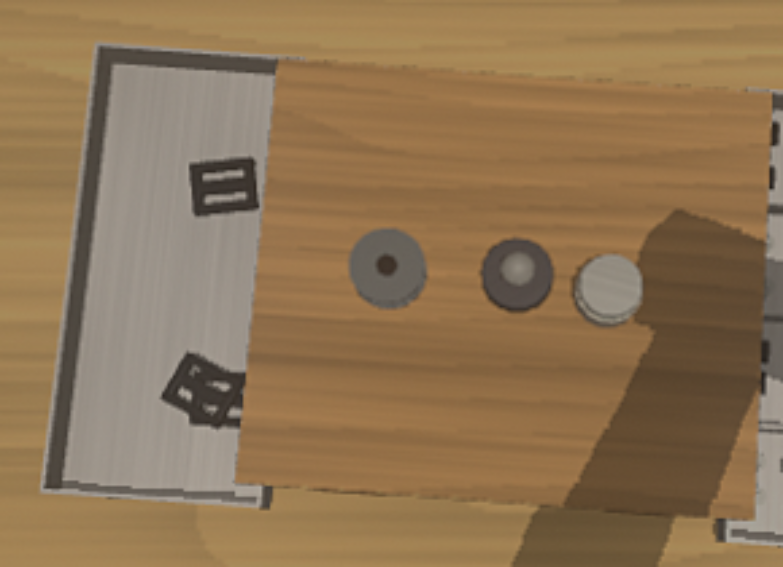

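Run:
```python
from bench import arm
print(arm.job_done())
```

```text
the job is handed in; nothing more can be done
None
```

All three buckles are off the board and in the plain tray on the left. I handed the job in at about 25 s of the 64 s allowed, with the arm clear of everything. It reported no verdict.

**Method:** I swept the buckles one at a time with nearly closed fingertips, about 3 mm above the board at no more than 65 mm/s. The order was buckle2, buckle1, then buckle3. The wrist force readings I saw stayed under 2 N.

**Last checks:**
- **Tray:** the final top picture shows the three buckles inside it. Buckle1 and buckle2 lie overlapping at its near end, one of them partly hidden under the board's edge. I judged its centre to be inside the walls by eye and did not measure it.
- **Jar, weight and reel:** they stand upright where they were. The network's positions agree with those at the start to within about 4 mm, which is its own accuracy.
- **Check that failed:** the network did not recognise the buckles in the tray. Its only result was a low-confidence (0.18) false hit at the board's centre, so that check rests on the picture alone.

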